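# Check two hand levers stop short of the bar

### The job

Check the travel of the two hand levers on the bench stands. With the backs of the closed fingers against its outer side, press the longer lever in until it stops short of the bar, keep it there for a full second, then let it spring right back out; after that press the shorter lever in to its stop in the same way and finish while still holding it there. Grasp nothing, do not force the levers past their stops, keep the fingers off the bars and out of the gap behind the levers, and leave the loose things on the bench where they are.

Things in the scene. Friction and masses are not known exactly. Their poses are not given: they have to be found in the camera images.
- long_stand: Fixed grey bench stand (base 120 x 190 x 12 mm) holding a level handlebar stub with the long lever. Origin on the bench under the bar's middle, z up, x = direction in which the lever is pressed (towards the bar), bar along y. Post (127 mm high) and pivot at the +y end. Bar axis and lever mid-plane are 110 mm above the bench, nothing is higher than 132 mm.
- long_bar: The long lever's bar: steel tube of 22 mm with a black rubber grip of 29 mm, lying along its y. Origin on the bar's axis, 110 mm over the stand's origin; same axes as the stand. Not to be touched.
- long_blade: The long hand lever: bare aluminium blade 165 mm long from pivot to ball end, 18 mm high, its mid-plane level with the bar. Origin on the pivot (upright axis), 40 mm before the bar's axis (stand x = -40 mm, y = +65 mm). The blade runs along its own -y; its -x face is the outer face that is to be pressed (6 mm before the origin).
- long_back: The inner face of the long lever (a 5 mm rib on the side that looks at the bar); same origin and axes as the blade. Not to be touched: the fingers stay outside the lever.
- long_press (a point): Point on the outer face of the long blade, 120 mm from the pivot, at mid height: a good place to press. It moves with the lever, along an arc of 120 mm radius, about 38 mm from rest to stop. Its x axis points into the blade.
- long_lever (a joint): Angle of the long lever, rad: 0 at rest (swung out by a return spring), grows as it is pressed in, 0.32 on its stop, where the blade is parallel to the bar, 19 mm clear of the grip. At the press point the spring needs about 1.3 N at rest, 3.5 N just before the stop; then it rises steeply (hard stop).
- short_stand: Fixed grey bench stand (base 120 x 190 x 12 mm) holding a level handlebar stub with the short lever. Origin on the bench under the bar's middle, z up, x = direction in which the lever is pressed (towards the bar), bar along y. Post (127 mm high) and pivot at the -y end. Bar axis and lever mid-plane are 110 mm above the bench, nothing is higher than 132 mm.
- short_bar: The short lever's bar: steel tube of 22 mm with a black rubber grip of 29 mm, lying along its y. Origin on the bar's axis, 110 mm over the stand's origin; same axes as the stand. Not to be touched.
- short_blade: The short hand lever: bare aluminium blade 105 mm long from pivot to ball end, 18 mm high, its mid-plane level with the bar. Origin on the pivot (upright axis), 40 mm before the bar's axis (stand x = -40 mm, y = -65 mm). The blade runs along its own +y; its -x face is the outer face that is to be pressed (6 mm before the origin).
- short_back: The inner face of the short lever (a 5 mm rib on the side that looks at the bar); same origin and axes as the blade. Not to be touched: the fingers stay outside the lever.
- short_press (a point): Point on the outer face of the short blade, 75 mm from the pivot, at mid height: a good place to press. It moves with the lever, along an arc of 75 mm radius, about 24 mm from rest to stop. Its x axis points into the blade.
- short_lever (a joint): Angle of the short lever, rad: 0 at rest (swung out by a return spring), grows as it is pressed in, 0.32 on its stop, where the blade is parallel to the bar, 19 mm clear of the grip. At the press point the spring needs about 1.3 N at rest, 3.5 N just before the stop; then it rises steeply (hard stop).
- grease_tin: Bystander: round green tin with a bright lid, 62 mm across, 42 mm high, standing loose between the stands; origin under its middle.
- screwdriver_yel: Bystander: screwdriver with a yellow handle, 177 mm long, 31 mm thick, lying loose on the bench; origin under its middle.
- knob_spare: Bystander: loose black ball knob, 29 mm across, 33 mm high, standing on its boss; origin under its middle.
- spanner_13: Bystander: combination spanner, 161 mm long, 6 mm thick, lying loose on the bench; origin under its middle.

How it is judged:
On the way, in this order (a step that is already met when the one before it is completed fails the run):
1. the longer lever is held on its stop by the fingers (value of joint long_lever above 0.285 rad and contact force between the fingers and long_blade above 1 N), for 0.8 s.
2. the longer lever has sprung right back and is let go (value of joint long_lever below 0.03 rad and contact force between the fingers and long_blade below 0.5 N), for 0.2 s.
3. the shorter lever is pressed to its stop by the fingers (value of joint short_lever above 0.285 rad and contact force between the fingers and short_blade above 1 N), for 0.2 s.
At the end, for the whole second after the job is handed in: The fingers hold the shorter lever on its stop (angle over 0.285 of 0.32 rad, push over 1 N); the longer lever, held on its stop for 0.8 s before, is back at rest (under 0.03 rad) (all of step 3 and value of joint long_lever below 0.03 rad); the arm keeps its last pose, push and grip.
It fails at once if a bar was touched (contact force between any of the fingers, the arm and long_bar above 2 N or contact force between any of the fingers, the arm and short_bar above 2 N).
It fails at once if a lever was hooked or pinched (its inner face was touched) (contact force between the fingers and long_back above 1 N or contact force between the fingers and short_back above 1 N).
It fails at once if a lever was forced (over 40 N, or far beyond its stop) (contact force between the fingers and long_blade above 40 N or contact force between the fingers and short_blade above 40 N or value of joint any of long_lever, short_lever above 0.4 rad).
It fails at once if both levers were pressed at once (value of joint each of long_lever, short_lever above 0.1 rad).
It fails at once if a bystander was moved or lifted (distance of any of grease_tin, screwdriver_yel, knob_spare, spanner_13 from where it was at the start of the episode above 0.015 m).
It also fails if it takes over 48 s, if anything falls off the work surface, if the arm or the gripper's body presses on something with over 40 N, if the wrist force passes 120 N, or if a joint passes its speed limit or range.

### The arm

A 6-joint arm with a two-finger parallel gripper is mounted at the origin on a cart in front of the work surface, level with it; the furniture and walls round the work are solid. World frame = base frame: x ahead of the robot, y to its left, z up, the work surface at z = 0. Lengths are in m, angles in rad, forces in N, time in s.
With the tool pointing down it reaches from about 0.375 to 0.75 m from the base axis. Payload 9 kg.
Tool frame: the origin (TCP) lies on the centre line of the jaws, within the pads' length; the fingertips stand 14 mm ahead of it and the grasp point (between the pads) lies 5 mm behind it; z points along the fingers, y is the direction in which the jaws open and shut (so a half turn about z gives the same grasp; the last joint's range is limited). The gripper opens to 85 mm and grips with 20 to 120 N. Pads are 22 mm wide; open, the fingers measure 114 mm over their backs; the gripper's body (76 mm by 85 mm) begins 54 mm behind the grasp point. The pads swing forward as they close: fully open they stand 13 mm farther back than shut.
Start: joints at [1.026, 0.104, 0.097, 1.564, 0, 1.353], TCP at [0.193, 0.568, 0.245] pointing down, gripper open.
Joint ranges: [-2.99, 2.99], [-0.84, 1.86], [-1.1, 1.16], [-1.84, 2.11], [-1.51, 1.56], [-3.14, 3.14]. Speed limits (rad/s): [2.22, 2.22, 2.57, 3.14, 3.14, 3.14].

### API

Orientations are given as a unit quaternion [x, y, z, w].
In Python, from station import readout, cams, workorder gives the robot as it stands.
- The arm moves only by the tool arm_command, never from a script. Its argument "targets" is a list of rows, each a list of 3 entries, a list of its own where there are three numbers: the shift along the tool's x, y, z in cm, then the turn about the tool's z in degrees, then the finger opening in cm, from 0 to 8.54. In form: [[[x, y, z], turn, fingers], ...]. A call has 1 to 20 rows; each row shifts and turns the pose as measured when the row begins, along the tool's axes as they then stand; what a row does not reach is not made up. A row lasts 1/8 s, in which the tool goes at most 62.5 mm and 10.7 degrees, less where a joint would pass 70% of its speed; a pose out of reach is approached as far as the arm can. A call is refused whole if a number of a shift passes 6.25 or a number of a turn 10.7, either way. A call with a gripper value outside its range is refused whole. The fingers move at their own pace and stop on an object; "grip_force" is the grip in N (left out, the last holds). Time passes only in rows, so rows that do not move let the fingers close. It gives the time, the measured TCP pose, the force and the opening at its end, in the units of the state.
- readout.observe(): the state, without advancing time (a new reading comes with each control period).
- cams.snapshot(name): name is "scene" or "top"; returns a dict with "color" (384x512x3 uint8, red, green, blue), "camera_matrix" (3x3 intrinsics, pixels), "k1" (the pictures are not rectified: a ray, as slopes to the right and down, at radius r is drawn at 1 + k1 r^2 times it, then the intrinsics apply), "camera_from_world" (4x4, takes a point from world to camera coordinates). Camera axes: x right, y down, z forward; pixel columns grow to the right and rows downward; lengths in m; the calibration is good to about 2 mm. A picture is of the moment at which its call begins. There is no depth.
- workorder.sign_off(): hands the job in, once; it reports no verdict.
The state is a dict: "time_s": time; "qpos": joint angles; "joint_velocities": joint speeds; "joint_efforts": joint torques, N m; "ee_pos": TCP position; "orientation": TCP orientation; "force": force on the tool from outside, world axes, zero at the start; "torque": the same for the moment, N m; "gripper_width": finger opening in m.
Only numpy, scipy, OpenCV 4.12 (cv2) and the standard library are available. Lean on these libraries where they do the work, as an engineer would, in place of code of your own. Each camera call takes 0.05 s, during which the arm holds its last target.

## Working session

There is one attempt and no reset: what is moved stays moved. The work goes in short steps, Python scripts to look and compute and a tool call to move; the robot and the scene stay as the last step left them, time stands still between calls to the robot, and variables do not carry over. Pictures are saved under pics/ and viewed, and the job is handed in when it is done.

Besides the shell and the picture viewer there is one more tool, called after "Request:" as a command line: name --argument value ..., lists and objects as JSON in quotes. arm_command: Moves the arm, as the interface text tells. Its arguments: {"type":"object","properties":{"targets":{"type":"array","items":{"type":"array"}},"grip_force":{"type":"number"}},"required":["targets"]}

```bash
ls; mkdir -p pics; python3 - <<'E'
from station import readout,cams
import cv2
print(readout.observe())
for n in("scene","top"):
    s=cams.snapshot(n); cv2.imwrite(f"pics/{n}0.png",s["color"][:,:,::-1]); print(n,s["camera_matrix"],s["k1"],s["camera_from_world"])
E
```

```text
pics
{'time_s': 0.0, 'qpos': array([1.02630598e+00, 1.04696320e-01, 9.64572961e-02, 1.56391134e+00,
       2.02820099e-05, 1.35308494e+00]), 'joint_velocities': array([-6.93305498e-05, -4.30685891e-04,  6.97611495e-04,  6.43966880e-04,
       -1.54215728e-03, -8.62834495e-04]), 'joint_efforts': array([-8.83577559e-04, -5.56933379e+01,  5.03647506e+01,  1.69149879e-02,
       -2.52804230e-04,  1.16712536e-05]), 'ee_pos': array([0.19241725, 0.56796918, 0.24451748]), 'orientation': array([ 1.62663445e-01,  9.86681380e-01, -6.24674264e-04, -2.61225384e-04]), 'force': array([0.96130689, 0.17086434, 0.53753106]), 'torque': array([-0.03005167, -0.00714877,  0.01995157]), 'gripper_width': 0.08564768139481206}
scene [[495.87412836   0.         251.50126687]
 [  0.         495.87412836 192.51379113]
 [  0.           0.           1.        ]] -0.05578805492820916 [[ 0.71220156 -0.70194162 -0.00684878 -0.37020746]
 [-0.50872448 -0.50938835 -0.69406261  0.3353451 ]
 [ 0.48370274  0.49779661 -0.71988206  0.87213697]
 [ 0.          0.          0.          1.        ]]
top [[463.37901724   0.         253.02582306]
 [  0.         463.37901724 194.20763602]
 [  0.           0.           1.        ]] 0.05206954894662434 [[ 0.06585542 -0.9978221  -0.00375898 -0.0454601 ]
 [-0.97488906 -0.06353781 -0.21343447  0.53806651]
 [ 0.21273079  0.0177204  -0.97695015  1.22815748]
 [ 0.          0.          0.          1.        ]]
```

View pics/scene0.png

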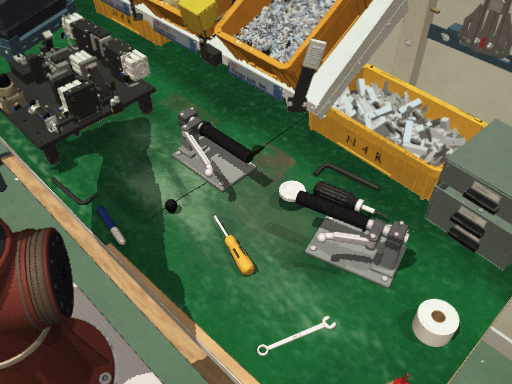

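View pics/top0.png

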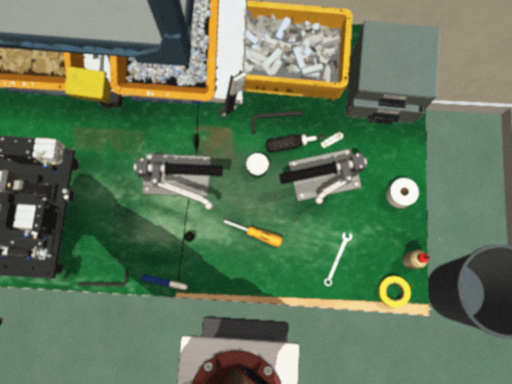

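```bash
python3 - <<'E'
import cv2,numpy as np
a=cv2.imread("pics/top0.png");b=cv2.imread("pics/scene0.png")
f=lambda i,x,y,w,h,s:cv2.resize(i[y:y+h,x:x+w],None,fx=s,fy=s,interpolation=cv2.INTER_CUBIC)
cv2.imwrite("pics/t.png",np.vstack([f(a,125,140,130,75,6)[:300*2//1][:300+150-150+0] if 0 else f(a,125,145,130,70,4),f(a,270,140,130,70,4)]))
cv2.imwrite("pics/s.png",np.hstack([f(b,165,100,100,100,4),f(b,300,180,120,110,4)[:400]]) )
E
```

```text
(no output)
```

View pics/t.png

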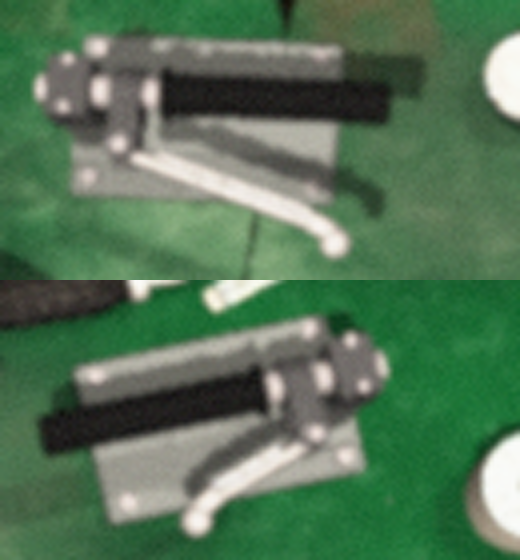

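View pics/s.png

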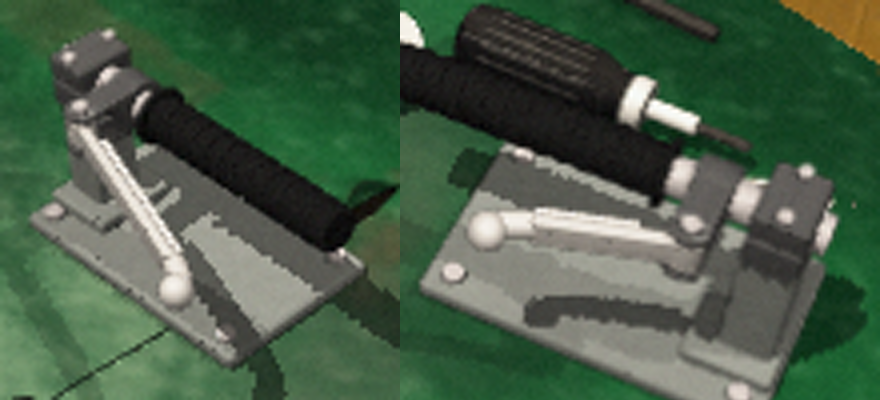

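```bash
cat > h.py <<'E'
import numpy as np,cv2
from station import cams
C={}
def cam(n):
    if n not in C:C[n]=cams.snapshot(n)
    return C[n]
def ray(n,p):
    s=cam(n);K=s["camera_matrix"];k=float(s["k1"])
    x=cv2.undistortPoints(np.array([[p]],float),K,np.array([k,0,0,0.]))[0,0]
    T=s["camera_from_world"];R=T[:3,:3]
    d=R.T@np.array([x[0],x[1],1]);o=-R.T@T[:3,3];return o,d/np.linalg.norm(d)
def plane(n,p,z):
    o,d=ray(n,p);return o+d*(z-o[2])/d[2]
def tri(p,q):
    o,d=ray("top",p);o2,e=ray("scene",q)
    t=np.linalg.lstsq(np.c_[d,-e],o2-o,rcond=None)[0]
    a=o+d*t[0];b=o2+e*t[1];return (a+b)/2,np.linalg.norm(a-b)
def proj(n,P):
    s=cam(n);T=s["camera_from_world"]
    return cv2.projectPoints(np.array(P,float).reshape(-1,1,3),cv2.Rodrigues(T[:3,:3])[0],T[:3,3],s["camera_matrix"],np.array([float(s["k1"]),0,0,0.]))[0][:,0]
E
python3 - <<'E'
from h import *
np.set_printoptions(precision=4,suppress=True)
t=lambda x,y,o:(o[0]+(x-1.5)/4,o[1]+(y-1.5)/4)
L=(125,145);S=(270,140)
print("ballL",tri(t(334,243,L),(208.4,172.1)),"pivL",tri(t(119,143,L),(184.6,126.4)))
print("ballS",tri(t(197,240,S),(321.4,237.1)),"pivS",tri(t(316,152,S),(372.1,235.1)))
for nm,o,c in(("L",L,[(85,38),(340,45),(332,203),(72,196)]),("S",S,[(78,87),(325,38),(365,188),(110,243)])):
    P=np.array([plane("top",t(x,y,o),.012) for x,y in c]);print(nm,P[:,:2],P.mean(0))
    e1=P[0]-P[1]+P[3]-P[2];e1/=np.linalg.norm(e1);print("y axis from base",e1,"yaw",np.degrees(np.arctan2(-e1[0],e1[1])), [np.linalg.norm(P[i]-P[i-1]) for i in range(4)])
for nm,o,c in(("L",L,[(163,95),(388,102)]),("S",S,[(40,153),(265,108)])):
    P=np.array([plane("top",t(x,y,o),.11) for x,y in c]);print(nm,"bar",P); e=P[0]-P[1];print("yaw",np.degrees(np.arctan2(-e[0],e[1])))
E
```

```text
ballL (array([0.4913, 0.1051, 0.11  ]), np.float64(0.001420345003207955)) pivL (array([0.546 , 0.2512, 0.1242]), np.float64(0.00024238903633657874))
ballS (array([ 0.5255, -0.1864,  0.1109]), np.float64(0.0010564007774286504)) pivS (array([ 0.5854, -0.2595,  0.1287]), np.float64(0.0001914068377247442))
L [[0.6493 0.3114]
 [0.6563 0.1251]
 [0.538  0.1207]
 [0.531  0.3072]] [0.5936 0.2161 0.012 ]
y axis from base [-0.0375  0.9993  0.    ] yaw 2.1509773872186924 [np.float64(0.11838248932282855), np.float64(0.18647481019443035), np.float64(0.11840094298199222), np.float64(0.186630883636905)]
S [[ 0.6547 -0.108 ]
 [ 0.7034 -0.2864]
 [ 0.5924 -0.3175]
 [ 0.5401 -0.1366]] [ 0.6226 -0.2121  0.012 ]
y axis from base [-0.2708  0.9626  0.    ] yaw 15.710038507814552 [np.float64(0.11812363826150829), np.float64(0.18490328488083588), np.float64(0.11530473531704373), np.float64(0.18821566632547976)]
L bar [[0.5842 0.2289 0.11  ]
 [0.5893 0.0776 0.11  ]]
yaw 1.9134443383052462
S bar [[ 0.5779 -0.0793  0.11  ]
 [ 0.6188 -0.2284  0.11  ]]
yaw 15.336147433783395
```

```bash
cat >> h.py <<'E'
def stand(name):
    if name=="L": piv=np.array([.546,.2512]);yaw=np.radians(2.0);s=1;l=.12
    else: piv=np.array([.5854,-.2595]);yaw=np.radians(15.5);s=-1;l=.075
    R=np.array([[np.cos(yaw),-np.sin(yaw)],[np.sin(yaw),np.cos(yaw)]])
    return piv,R,s,l,yaw
def press(name,q):
    piv,R,s,l,yaw=stand(name); a=-s*(.32-q)  # rest swung out
    A=np.array([[np.cos(a),-np.sin(a)],[np.sin(a),np.cos(a)]])
    return piv+R@(A@np.array([-.006,-s*l]))
def toolshift(st,target,yaw):
    from scipy.spatial.transform import Rotation as Ro
    R=Ro.from_quat(st["orientation"]).as_matrix()
    ya=np.degrees(np.arctan2(R[1,1],R[0,1]))
    return (R.T@(np.array(target)-st["ee_pos"])*100).round(2), "tool-y yaw",round(ya,2),"turn about tool z",round(-(np.degrees(yaw)-ya),2)
E
python3 - <<'E'
from h import *
from station import readout
np.set_printoptions(precision=4,suppress=True)
for n in"LS":
    piv,R,s,l,yaw=stand(n)
    print(n,press(n,0),press(n,.32),"origin",piv+R@np.array([.04,-s*.065]))
    P=[[*press(n,q),.11] for q in(0,.32)]+[[*(piv+R@np.array([.04,-s*.065])),.11]];print(proj("top",P),proj("scene",P))
print("knob",plane("top",(189,236),.02),"machine corner",plane("top",(70,150),.1),plane("top",(60,273),.1),"tin",plane("top",(257,164),.04))
st=readout.observe()
piv,R,s,l,yaw=stand("L")
t=press("L",0)+R@np.array([-.05,0]);print(t,toolshift(st,[*t,.30],yaw))
E
```

```text
L [0.5065 0.1377] [0.5442 0.1311] origin [0.5882 0.1876]
[[196.5317 198.7526]
 [200.3165 185.1247]
 [180.8238 167.9044]] [[203.623  161.6927]
 [218.1859 155.1229]
 [216.0817 135.0468]]
S [ 0.5387 -0.2005] [ 0.5596 -0.1888] origin [ 0.6066 -0.1862]
[[324.4816 195.0365]
 [320.3358 187.1024]
 [319.9665 170.0412]] [[331.1321 237.7288]
 [333.2387 228.5115]
 [346.9688 215.0474]]
knob [0.4169 0.1617 0.02  ] machine corner [0.6212 0.4941 0.1   ] [0.2921 0.4696 0.1   ] tin [ 0.6326 -0.0153  0.04  ]
[0.4565 0.136 ] (array([-38.87, -32.46,  -5.49]), 'tool-y yaw', np.float64(71.28), 'turn about tool z', np.float64(69.28))
```

Request:
arm_command --targets '[[[0, 0, -4], 0, 0], [[0, 0, -2], 0, 0], [[-3, -3, 0], 0, 0], [[-4, -3.3, 0], 0, 0], [[-4, -3.3, 0], 0, 0], [[-4, -3.3, 0], 0, 0], [[-4, -3.3, 0], 0, 0], [[-4, -3.3, 0], 0, 0], [[-4, -3.3, 0], 0, 0], [[-4, -3.3, 0], 0, 0]]' --grip_force 20

```text
time_s: 1.55
ee_pos: [0.4068, 0.2136, 0.306]
orientation: [0.159, 0.987, -0.0, 0.001]
force: [0.3, 1.1, 0.3]
gripper_width: -0.0001
```

Now turn, then re-measure.

Request:
arm_command --targets '[[[0, 0, 0], 10, 0], [[0, 0, 0], 10, 0], [[0, 0, 0], 10, 0], [[0, 0, 0], 10, 0], [[0, 0, 0], 10, 0], [[0, 0, 0], 10, 0], [[0, 0, 0], 9, 0], [[0, 0, 0], 0, 0]]'

```text
time_s: 2.55
ee_pos: [0.4088, 0.2094, 0.306]
orientation: [0.706, 0.708, 0.0, 0.001]
force: [0.5, 0.5, -0.2]
gripper_width: -0.0003
```

```bash
cat > m.py <<'E'
import sys
from h import *
from station import readout
np.set_printoptions(precision=4,suppress=True)
n=sys.argv[1];off=float(sys.argv[2]);z=float(sys.argv[3]);q=float(sys.argv[4]) if len(sys.argv)>4 else 0
st=readout.observe();piv,R,s,l,yaw=stand(n)
print(st["time_s"],st["ee_pos"],st["force"],st["qpos"],st["gripper_width"])
t=press(n,q)+R@np.array([-off,0]);print(t,toolshift(st,[*t,z],yaw))
E
python3 m.py L .05 .11
```

```text
2.55 [0.4088 0.2094 0.306 ] [ 0.5047  0.4721 -0.2062] [ 0.1885 -0.3012 -0.1724  1.6978 -0.0019  1.7568] -0.0003105681469707133
[0.4565 0.136 ] (array([-7.32,  4.71, 19.62]), 'tool-y yaw', np.float64(0.14), 'turn about tool z', np.float64(-1.86))
```

Request:
arm_command --targets '[[[-3.6, 2, 2], -1.9, 0], [[-3.5, 2, 4], 0, 0], [[0, 0, 4], 0, 0], [[0, 0, 4], 0, 0], [[0, 0, 2], 0, 0], [[0, 0, 0], 0, 0]]'

```text
time_s: 3.3
ee_pos: [0.4525, 0.1368, 0.1422]
orientation: [0.685, 0.729, 0.001, 0.002]
force: [0.2, -0.1, 1.1]
gripper_width: 0.0002
```

```bash
python3 m.py L .045 .11; python3 - <<'E'
from station import cams
import cv2,numpy as np
f=lambda i,x,y,w,h,s:cv2.resize(i[y:y+h,x:x+w,::-1],None,fx=s,fy=s,interpolation=cv2.INTER_CUBIC)
cv2.imwrite("pics/a1.png",np.hstack([f(cams.snapshot("scene")["color"],130,70,130,150,3),f(cams.snapshot("top")["color"],125,120,130,150,3)]))
E
```

```text
3.3 [0.4525 0.1368 0.1422] [ 0.1657 -0.0959  1.0653] [ 0.0167 -0.2931 -0.4641  1.3954 -0.0012  1.5255] 0.00024098365569055584
[0.4615 0.1362] (array([-0.12,  0.88,  3.23]), 'tool-y yaw', np.float64(3.55), 'turn about tool z', np.float64(1.55))
```

View pics/a1.png

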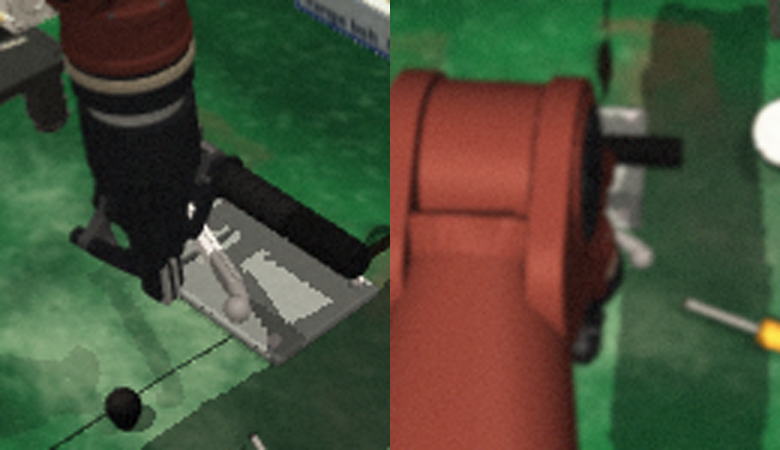

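```bash
python3 - <<'E'
from h import *
np.set_printoptions(precision=4,suppress=True)
for p in((73,237),(85,248),(110,248),(150,290),(165,302)):
    o,d=ray("scene",(130+p[0]/3,70+p[1]/3));t=(.1368-o[1])/d[1];print(p,o+d*t-[.4525,.1368,.1422])
E
```

```text
(73, 237) [-0.0633  0.      0.0782]
(85, 248) [-0.056   0.      0.0641]
(110, 248) [-0.037   0.      0.0522]
(150, 290) [-0.0104  0.     -0.0042]
(165, 302) [ 0.0008 -0.     -0.0234]
```

Request:
arm_command --targets '[[[0, 0, 2], 1.5, 0], [[0, 0, 1.5], 0, 0], [[0, 0.5, 0.3], 0, 0], [[0, 0.5, 0], 0, 0], [[0, 0, 0], 0, 0]]'

```text
time_s: 4.08
ee_pos: [0.4664, 0.1375, 0.1061]
orientation: [0.695, 0.719, 0.004, 0.004]
force: [-0.6, -0.2, 0.1]
gripper_width: 0.0002
```

```bash
python3 m.py L .0145 .11 0.32
```

```text
4.075 [0.4664 0.1375 0.1061] [-0.5543 -0.2061  0.0546] [ 0.0175 -0.2435 -0.4885  1.3143 -0.0012  1.5544] 0.00018896334421810923
[0.5297 0.1306] (array([-0.91,  6.31, -0.32]), 'tool-y yaw', np.float64(1.95), 'turn about tool z', np.float64(-0.05))
```

Request:
arm_command --targets '[[[-0.2, 0.7, -0.2], 0, 0], [[-0.2, 0.7, 0], 0, 0], [[-0.2, 0.6, 0], 0, 0], [[0, 0.5, 0], 0, 0], [[0, 0.5, 0], 0, 0]]'

```text
time_s: 4.7
ee_pos: [0.4985, 0.1318, 0.1092]
orientation: [0.695, 0.719, 0.003, 0.005]
force: [-1.4, -0.9, -0.2]
gripper_width: 0.0
```

```bash
python3 m.py L .0145 .11 0.32
```

```text
4.7 [0.4985 0.1318 0.1092] [-1.3825 -0.9155 -0.164 ] [ 0.0053 -0.1492 -0.3999  1.3089 -0.0015  1.5423] 3.2332572592888104e-06
[0.5297 0.1306] (array([-0.23,  3.11, -0.05]), 'tool-y yaw', np.float64(1.94), 'turn about tool z', np.float64(-0.06))
```

In contact (about −1.4 N). Continue.

Request:
arm_command --targets '[[[0, 0.6, 0], 0, 0], [[0, 0.6, 0], 0, 0], [[0, 0.5, 0], 0, 0], [[0, 0.4, 0], 0, 0]]'

```text
time_s: 5.2
ee_pos: [0.5202, 0.1323, 0.1088]
orientation: [0.695, 0.719, 0.002, 0.004]
force: [-3.3, -2.6, 1.5]
gripper_width: 0.0002
```

Request:
arm_command --targets '[[[0, 0.2, 0], 0, 0], [[0, 0.2, 0], 0, 0]]'

```text
time_s: 5.45
ee_pos: [0.5243, 0.1323, 0.1088]
orientation: [0.695, 0.719, 0.002, 0.004]
force: [-3.8, -3.2, 0.2]
gripper_width: -0.0003
```

Request:
arm_command --targets '[[[0, 0.2, 0], 0, 0]]'

```text
time_s: 5.58
ee_pos: [0.5264, 0.1323, 0.1087]
orientation: [0.695, 0.719, 0.002, 0.004]
force: [-3.8, -2.8, 0.7]
gripper_width: 0.0001
```

Request:
arm_command --targets '[[[0, 0.2, 0], 0, 0]]'

```text
time_s: 5.7
ee_pos: [0.5284, 0.1323, 0.1088]
orientation: [0.695, 0.719, 0.002, 0.004]
force: [-3.9, -3.0, 0.7]
gripper_width: 0.0001
```

Request:
arm_command --targets '[[[0, 0.15, 0], 0, 0]]'

```text
time_s: 5.82
ee_pos: [0.5292, 0.1322, 0.1086]
orientation: [0.695, 0.719, 0.001, 0.004]
force: [-10.5, -3.5, 5.3]
gripper_width: -0.0001
```

Request:
arm_command --targets '[[[0, 0.15, 0], 0, 0]]'

```text
time_s: 5.95
ee_pos: [0.5295, 0.1323, 0.1086]
orientation: [0.695, 0.719, -0.0, 0.003]
force: [-13.7, -3.6, 6.5]
gripper_width: -0.0001
```

```bash
python3 - <<'E'
from station import cams
import cv2,numpy as np
f=lambda i,x,y,w,h,s:cv2.resize(i[y:y+h,x:x+w,::-1],None,fx=s,fy=s,interpolation=cv2.INTER_CUBIC)
cv2.imwrite("pics/a2.png",np.hstack([f(cams.snapshot("scene")["color"],150,80,100,120,4),f(cams.snapshot("top")["color"],155,120,90,120,4)]))
E
```

```text
(no output)
```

View pics/a2.png

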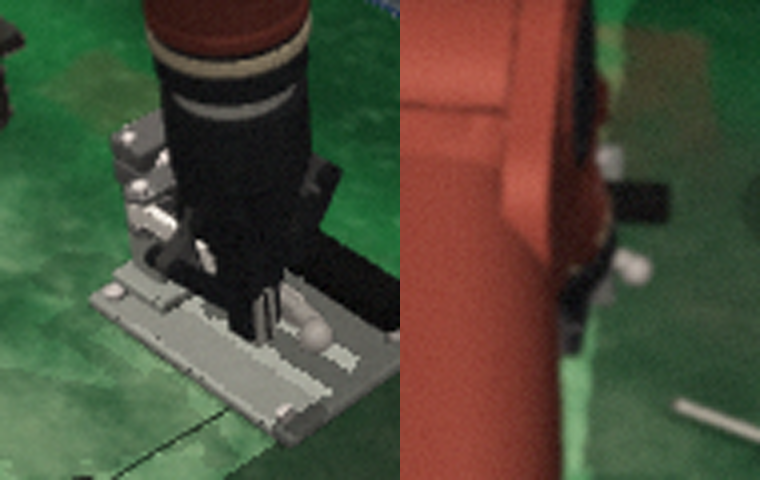

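Request:
arm_command --targets '[[[0, 0.1, 0], 0, 0], [[0, 0.1, 0], 0, 0], [[0, 0.1, 0], 0, 0], [[0, 0.1, 0], 0, 0]]'

```text
time_s: 6.55
ee_pos: [0.5291, 0.1322, 0.1088]
orientation: [0.695, 0.719, -0.004, -0.0]
force: [-9.7, -3.1, 4.4]
gripper_width: 0.0001
```

Request:
arm_command --targets '[[[0, 0.1, 0], 0, 0], [[0, 0.1, 0], 0, 0], [[0, 0.1, 0], 0, 0], [[0, 0.1, 0], 0, 0], [[0, 0.1, 0], 0, 0], [[0, 0.1, 0], 0, 0], [[0, 0.1, 0], 0, 0]]'

```text
time_s: 7.42
ee_pos: [0.529, 0.1322, 0.109]
orientation: [0.695, 0.719, -0.01, -0.005]
force: [-9.4, -4.0, 5.1]
gripper_width: 0.0
```

Request:
arm_command --targets '[[[0, -1, 0], 0, 0], [[0, -1, 0], 0, 0], [[0, -1.2, 0], 0, 0], [[0, -1.5, 0], 0, 0], [[0, -1.5, 0], 0, 0], [[0, -1.5, 0], 0, 0], [[0, 0, 0], 0, 0], [[0, 0, 0], 0, 0], [[0, 0, 0], 0, 0]]'

```text
time_s: 8.55
ee_pos: [0.4519, 0.1312, 0.1125]
orientation: [0.694, 0.72, -0.005, -0.002]
force: [-0.2, 0.7, 0.2]
gripper_width: 0.0001
```

```bash
python3 m.py S .06 .22; python3 - <<'E'
from station import cams
import cv2,numpy as np
f=lambda i,x,y,w,h,s:cv2.resize(i[y:y+h,x:x+w,::-1],None,fx=s,fy=s,interpolation=cv2.INTER_CUBIC)
cv2.imwrite("pics/a3.png",np.hstack([f(cams.snapshot("scene")["color"],130,80,130,120,3),f(cams.snapshot("top")["color"],155,120,90,120,3)]))
E
```

```text
8.55 [0.4519 0.1312 0.1125] [-0.184   0.6981  0.1606] [ 0.0058 -0.2692 -0.4984  1.3512 -0.0036  1.5401] 8.609927300800367e-05
[ 0.4808 -0.2166] (array([-34.89,   1.52, -10.65]), 'tool-y yaw', np.float64(2.09), 'turn about tool z', np.float64(-13.41))
```

View pics/a3.png

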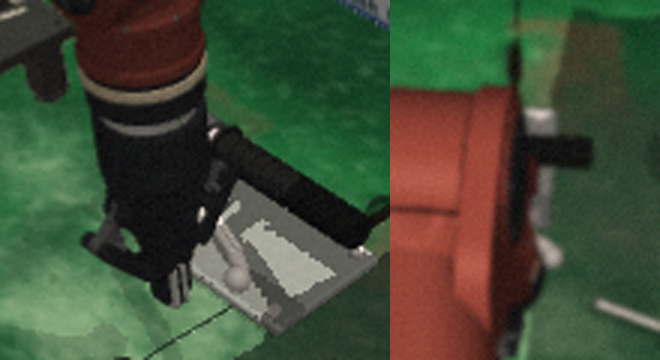

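Request:
arm_command --targets '[[[0, -0.5, -4], 0, 0], [[0, 0, -4], 0, 0], [[0, 0, -3], 0, 0], [[-4, 0, 0], 0, 0], [[-5, 0, 0], 0, 0], [[-5, 0, 0], 0, 0], [[-5, 0, 0], 0, 0], [[-5, 0, 0], 0, 0], [[-5, 0, 0], 0, 0], [[-4, 0, 0], 0, 0], [[0, 0, 0], -7, 0], [[0, 0, 0], -6, 0], [[0, 0, 0], 0, 0]]'

```text
time_s: 10.28
ee_pos: [0.4624, -0.2112, 0.2257]
orientation: [0.606, 0.795, -0.004, -0.003]
force: [0.4, 0.4, 0.6]
gripper_width: 0.0001
```

```bash
python3 m.py S .06 .11
```

```text
10.275 [ 0.4624 -0.2112  0.2257] [0.3682 0.3657 0.6126] [-0.6809 -0.1702 -0.2071  1.5396 -0.0091  0.6211] 9.700585321513834e-05
[ 0.4808 -0.2166] (array([-1.  ,  1.76, 11.56]), 'tool-y yaw', np.float64(15.4), 'turn about tool z', np.float64(-0.1))
```

Request:
arm_command --targets '[[[-0.5, 0, 3], 0, 0], [[-0.5, 0, 4], 0, 0], [[0, 0, 3], 0, 0], [[0, 0, 1.4], 0, 0], [[0, 0, 0], 0, 0]]'

```text
time_s: 10.9
ee_pos: [0.4653, -0.2216, 0.1097]
orientation: [0.61, 0.792, -0.004, -0.002]
force: [-0.5, 0.5, 0.6]
gripper_width: 0.0001
```

```bash
python3 m.py S .0145 .11 0.32; python3 m.py S .0145 .11 0;python3 - <<'E'
from station import cams
import cv2,numpy as np
f=lambda i,x,y,w,h,s:cv2.resize(i[y:y+h,x:x+w,::-1],None,fx=s,fy=s,interpolation=cv2.INTER_CUBIC)
cv2.imwrite("pics/a4.png",np.hstack([f(cams.snapshot("scene")["color"],270,150,140,150,3),f(cams.snapshot("top")["color"],270,120,110,150,3)]))
E
```

```text
10.9 [ 0.4653 -0.2216  0.1097] [-0.5298  0.4744  0.6362] [-0.6936 -0.1297 -0.3811  1.3226 -0.009   0.6188] 6.080283512212136e-05
[ 0.5456 -0.1927] (array([ 0.74,  8.5 , -0.11]), 'tool-y yaw', np.float64(14.81), 'turn about tool z', np.float64(-0.69))
10.9 [ 0.4653 -0.2216  0.1097] [-0.5298  0.4744  0.6362] [-0.6936 -0.1297 -0.3811  1.3226 -0.009   0.6188] 6.080283512212136e-05
[ 0.5247 -0.2044] (array([ 0.15,  6.18, -0.09]), 'tool-y yaw', np.float64(14.81), 'turn about tool z', np.float64(-0.69))
```

View pics/a4.png

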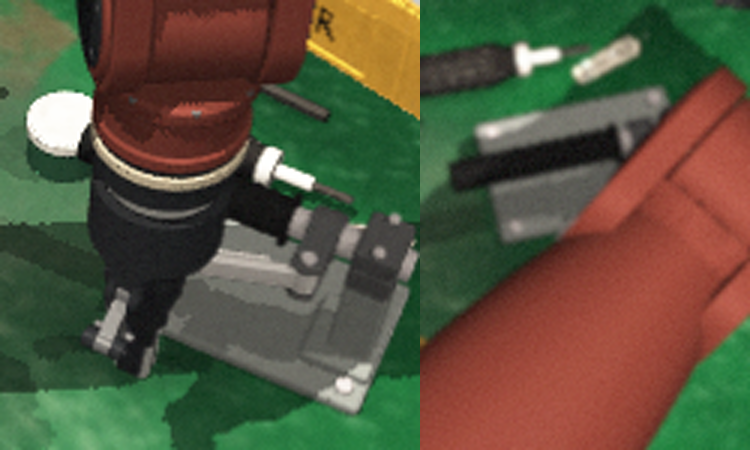

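Fingers (crop 140,350) are clear in front of the short lever (blade near 260,265). Advance.

Request:
arm_command --targets '[[[0.1, 1.5, 0], -0.7, 0], [[0.1, 1.5, 0], 0, 0], [[0.1, 1, 0], 0, 0], [[0.1, 0.7, 0], 0, 0], [[0.1, 0.6, 0], 0, 0], [[0, 0.5, 0], 0, 0]]'

```text
time_s: 11.75
ee_pos: [0.5259, -0.2015, 0.1137]
orientation: [0.605, 0.796, -0.005, 0.001]
force: [-1.2, -0.4, 0.4]
gripper_width: 0.0001
```

```bash
python3 m.py S .0145 .11 0.32
```

```text
11.75 [ 0.5259 -0.2015  0.1137] [-1.2339 -0.3864  0.3765] [-0.5928  0.0094 -0.2399  1.3193 -0.0098  0.7061] 0.0001190915443779949
[ 0.5456 -0.1927] (array([0.32, 2.13, 0.35]), 'tool-y yaw', np.float64(15.58), 'turn about tool z', np.float64(0.08))
```

Request:
arm_command --targets '[[[0.1, 0.5, 0.2], 0, 0], [[0.1, 0.5, 0.2], 0, 0], [[0.1, 0.4, 0], 0, 0]]'

```text
time_s: 12.12
ee_pos: [0.5393, -0.1953, 0.1097]
orientation: [0.605, 0.796, -0.005, 0.002]
force: [-2.0, -2.2, 0.7]
gripper_width: 0.0
```

```bash
python3 m.py S .0145 .11 0.32
```

```text
12.125 [ 0.5393 -0.1953  0.1097] [-2.015  -2.2048  0.6946] [-0.5697  0.0424 -0.2137  1.3121 -0.011   0.7302] 3.764555265994578e-05
[ 0.5456 -0.1927] (array([ 0.08,  0.68, -0.04]), 'tool-y yaw', np.float64(15.52), 'turn about tool z', np.float64(0.02))
```

Request:
arm_command --targets '[[[0, 0.25, 0], 0, 0], [[0, 0.2, 0], 0, 0]]'

```text
time_s: 12.38
ee_pos: [0.5435, -0.1937, 0.1095]
orientation: [0.605, 0.796, -0.005, 0.001]
force: [-3.1, -1.1, 2.2]
gripper_width: -0.0
```

Request:
arm_command --targets '[[[0, 0.15, 0], 0, 0]]'

```text
time_s: 12.5
ee_pos: [0.5449, -0.1931, 0.1095]
orientation: [0.605, 0.796, -0.005, 0.001]
force: [-3.3, -0.9, 3.0]
gripper_width: 0.0003
```

Request:
arm_command --targets '[[[0, 0.15, 0], 0, 0]]'

```text
time_s: 12.62
ee_pos: [0.546, -0.1927, 0.1094]
orientation: [0.605, 0.796, -0.006, 0.001]
force: [-8.0, -1.7, 4.0]
gripper_width: 0.0003
```

Force rising at the predicted stop (x 0.5456). Hold with a moderate push.

Request:
arm_command --targets '[[[0, 0.12, 0], 0, 0], [[0, 0.1, 0], 0, 0], [[0, 0.1, 0], 0, 0], [[0, 0.1, 0], 0, 0]]'

```text
time_s: 13.12
ee_pos: [0.5461, -0.1926, 0.1095]
orientation: [0.606, 0.796, -0.009, -0.002]
force: [-8.9, -1.9, 4.9]
gripper_width: -0.0003
```

```bash
python3 - <<'E'
from station import cams
import cv2,numpy as np
f=lambda i,x,y,w,h,s:cv2.resize(i[y:y+h,x:x+w,::-1],None,fx=s,fy=s,interpolation=cv2.INTER_CUBIC)
a=cams.snapshot("scene")["color"]
cv2.imwrite("pics/a5.png",np.hstack([f(a,270,150,140,150,3),f(a,150,80,115,150,3)]))
E
python3 m.py S .0145 .11 0.32
```

```text
13.175 [ 0.5461 -0.1926  0.1095] [-9.2119 -0.81    5.5698] [-0.5553  0.0724 -0.1831  1.322  -0.0185  0.7464] -8.230699152991555e-05
[ 0.5456 -0.1927] (array([ 0.01, -0.05, -0.05]), 'tool-y yaw', np.float64(15.42), 'turn about tool z', np.float64(-0.08))
```

View pics/a5.png

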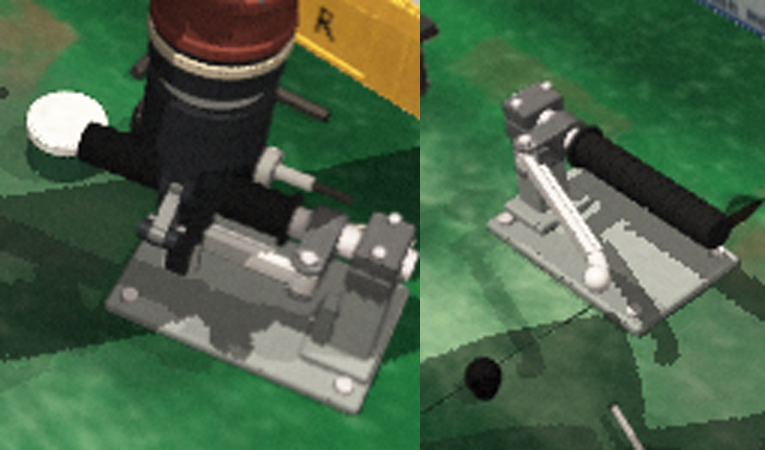

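```bash
python3 -c "
from station import workorder,readout
print(workorder.sign_off()); s=readout.observe(); print(s['time_s'],s['ee_pos'],s['force'])"
```

```text
the job is handed in; nothing more can be done
None
the job is handed in; nothing more can be done
```

I pressed the long lever to its stop and held it there for about 1.5 s at roughly 9–14 N. I then let it spring back, pressed the short lever to its stop, and handed the job in at about 13 s while still holding it.

**Stops:** For both levers the force rose steeply within about 1 mm of the stop position I had worked out from the cameras.

**Last checks:** The fingers were pushing the short lever with about 9 N. The last picture showed its blade parallel to the bar and the long lever back at rest. The knob and the grease tin showed no sign of being moved. I did not compare the screwdriver and spanner before and after, but the tool never went near the bench surface.

**What the checks do not cover:** The lever angles were judged from the tool position, force and pictures, because no direct reading was available. The sideways force of about 3 N during the long press looked like friction. The tool also tilted by about a degree while holding. The state could not be read after the hand-in, so the final second of holding was not checked.

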